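Dispense a ballast ball and ease the hopper lid shut

ROBOT

A 6-joint arm with a two-finger parallel gripper is mounted at the origin on the work surface. World frame = base frame: x ahead of the robot, y to its left, z up, the work surface at z = 0. Lengths are in mm, angles in rad, forces in N, time in s.
With the tool pointing down it reaches from about 275 to 1000 mm from the base axis. Payload 8.4 kg.
Tool frame: the origin (TCP) lies midway between the tips of the shut fingers; the grasp point (between the pads) lies 19 mm behind it; z points along the fingers, y is the line along which they close (so a half turn about z gives the same grasp; the last joint's range is limited). The gripper opens to 85 mm and grips with 20 to 120 N. Pads are 22 mm wide; open, the fingers measure 114 mm over their backs; the gripper's body (76 mm by 85 mm) begins 54 mm behind the grasp point. The pads swing forward as they close: fully open they stand 13 mm farther back than shut.
Start: joints at [-1.128, 0.353, 1.633, -0, 1.155, -0.002], TCP at [268.922, -564.189, 231.281] pointing down, gripper open.
Joint ranges: [-2.63, 2.63], [-0.92, 2.1], [0.06, 2.66], [-1.3, 4.44], [0, 2.69], [-3.02, 3.02]. Speed limits (rad/s): [2.22, 2.22, 2.79, 3.14, 3.14, 3.14].

INTERFACE

Orientations are given as [roll, pitch, yaw] about the fixed x, y, z axes, in that order (R = Rz(yaw) Ry(pitch) Rx(roll)).
In Python, from rig import r, imaging gives the robot as it stands. The module is installed in compiled form; this text tells all that it offers.
- The arm moves only by the tool arm_command, never from a script. Its argument "deltas" is a list of rows, each an object of numbers: "hand": the finger opening in mm, from 0 to 85.4; "tx", "ty", "tz": the shift along the tool's x, y, z in mm; "wx", "wy", "wz": the turn, a rotation vector about the tool's x, y, z in rad. A call has 1 to 8 rows; each row shifts and turns the commanded pose from where the row before left it, along the tool's axes as they then stand; what a row does not reach is not made up. A row lasts 1/8 s, in which the tool goes at most 62.5 mm and 10.7 degrees, less where a joint would pass 70% of its speed; a pose out of reach is approached as far as the arm can. A call with a gripper value outside its range is refused whole. The fingers move at their own pace and stop on an object; "squeeze" is the grip in N (left out, the last holds). Time passes only in rows, so rows that do not move let the fingers close. It gives the time, the measured TCP pose, the force, the opening and the grip force at its end, in the units of the state.
- r.sense(): the state, without advancing time (a new reading comes with each control period).
- imaging.grab_frame(name): name is "side" or "top"; returns a dict with "image" (384x512x3 uint8, red, green, blue), "mtx" (3x3 intrinsics, pixels), "world_to_cam" (4x4, takes a point from world to camera coordinates). Camera axes: x right, y up, looking along -z (the intrinsics and any distortion apply to the point x, -y, -z); pixel columns grow to the right and rows downward; lengths in mm; the calibration is good to about 2 mm. A picture is of the moment at which its call begins. There is no depth.
- r.sign_off(): hands the job in; it is judged then, once.
The state is a dict: "clock": time; "qpos": joint angles; "qvel": joint speeds; "joint_efforts": joint torques, N m; "eef_pos": TCP position; "tcp_rot": TCP orientation; "contact_force": force on the tool from outside, world axes, zero at the start; "wrist_torque": the same for the moment, N m; "opening": opening from 0.0 (shut) to 1.0 (fully open); "grasp_force": force on a finger pad.
Only numpy, scipy, OpenCV 4.12 (cv2) and the standard library are available. Lean on these libraries where they do the work, as an engineer would, in place of code of your own. Each camera call takes 0.05 s, during which the arm holds its last target. There are 200 camera calls.

TASK

With the fingertips, press the hopper's paddle lever all the way down so that the linked lid lifts, and keep it down until the steel ballast ball has rolled out into the tray. Then let the lever back up slowly under the fingers so that the lid closes fully without slamming, and move clear. Work the lid only through the lever: do not touch the lid or the ball, lift nothing, and leave the other things on the desk where they are.

Things in the scene. Friction and masses are not known exactly. Their poses are not given: they have to be found in the camera images.
- hopper: fixed ball hopper: aluminium box 48 mm wide, 90 long, 120 high, open on top, on a 100 wide wooden base; a chute inside slopes to the lid. Origin on the desk under the box; x from the lever side (-x, nearer the robot) to the tray side, z up. Open catch tray 80 wide (y), from x = 70 to 154 mm, floor 17 mm and rim 42 mm above the desk
- lever (a joint): turn of the steel lever, rad: 0 released (paddle up, lid shut), grows as pressed, 0.36 at its lower stop. Sprung: 2 to 5 N at the paddle holds it anywhere; let go, it flies up and slams the lid. Raising the paddle at 50 mm/s or less is gentle; 170 mm/s (1.2 rad/s) is a slam. Rods link it to the lid, which turns 2.5 times as far
- paddle (a point): centre of the upper face of the lever's paddle, a ribbed steel plate 40 x 44 (wide) x 6 mm, the part nearest the robot; moves with the lever. Released: 127 mm behind the hopper's origin (-x), 92 mm above the desk, sloping up to the robot by 0.18 rad; fully pressed: about 40 mm above the desk, sloping down by 0.18 rad. Nothing lies under it
- lid: brass lid plate of the chute, 34 mm wide and 55 mm high, hanging from a hinge on the hopper; origin on the hinge, 45 mm in front (+x) of the hopper's origin and 112 mm above the desk. Its z axis is vertical when shut and tilts by about 0.9 rad when fully up, the lower edge swinging out to +x
- ball_center (a point): centre of the one loose steel ball, 16 mm diameter, about 17 g; at the start it rests in the chute behind the lid, about 65 mm above the desk; in the tray its centre is about 25 mm above the desk
- ball: the same steel ball as a body (its origin turns as it rolls; use ball_center for its place)
- fuselage_clip: black plastic model fuselage half, 150 mm long, lying open side up in a bent steel spring clip on a wooden base 100 x 60 mm; about 90 mm high in all; bystander; origin at the centre of the underside, x along its length
- pin_vise: brass pin vise lying on the desk, 86 mm long and 14 mm thick; bystander; origin at the centre of the underside, x along its length
- pilot: tan resin pilot figure standing on a 28 mm round foot, 60 mm tall; bystander; origin at the centre of the underside, z up
- palette: frosted glass mixing palette, 120 x 85 x 8 mm, lying flat; bystander; origin at the centre of the underside
- paint_jar: glass paint jar with a white cap, 36 mm diameter, 42 mm tall, standing; bystander; origin at the centre of the underside
- sanding_block: cork sanding block, 70 x 35 x 22 mm, lying flat; bystander; origin at the centre of the underside
- tweezers: steel tweezers lying flat, 135 mm long, 16 mm wide, 6 mm high; bystander; origin at the centre of the underside, x along their length

How it is judged:
By the outcome, as a careful person would: the job done as asked, in the order asked, and still so for the second after the job is handed in, with the robot touching nothing.
It also fails if it takes over 38 s, if anything falls off the work surface, if the arm or the gripper's body presses on something with over 40 N, if the wrist force passes 120 N, or if a joint passes its speed limit or range.

## Working session

There is one attempt and no reset: what is moved stays moved. The work goes in short steps, Python scripts to look and compute and a tool call to move; the robot and the scene stay as the last step left them, time stands still between calls to the robot, and variables do not carry over. Pictures are saved under pics/ and viewed, at most 10 in all, crops included, and the job is handed in when it is done.

Besides the shell and the picture viewer there is one more tool, called after "Call:" as name(argument=value, ...), one argument or row to a line, values as JSON. arm_command: Moves the arm, as the interface text tells. Its arguments: {"type":"object","properties":{"deltas":{"type":"array"},"squeeze":{"type":"number"}},"required":["deltas"]}

```bash
mkdir -p pics; python3 - <<'E'
from rig import r, imaging
import cv2
print(r.sense())
for n in("top","side"):
    f=imaging.grab_frame(n); cv2.imwrite(f"pics/{n}0.png",f["image"][:,:,::-1])
    print(n,f["mtx"].tolist(),f["world_to_cam"].round(4).tolist(),f.keys())
E
```

```text
{'clock': 0.0, 'qpos': array([-1.12841010e+00,  3.53612604e-01,  1.63412020e+00,  2.38118455e-06,
        1.15520110e+00, -2.42279709e-03]), 'qvel': array([-0.00140161,  0.00042724, -0.00052278,  0.00034588,  0.00052023,
       -0.00120787]), 'joint_efforts': array([ 7.24816236e-04, -6.05255198e+01, -3.42067373e+01,  6.43444560e-05,
        9.42718587e-03,  2.41842957e-05]), 'eef_pos': array([ 268.71675616, -563.76770167,  230.5898403 ]), 'tcp_rot': array([-3.14025141e+00, -5.42676886e-06,  4.44808061e-01]), 'contact_force': array([ 0.93701746, -0.40583237, -0.15892103]), 'wrist_torque': array([0.00608822, 0.01503615, 0.05116724]), 'grasp_force': 0.0, 'opening': 0.9992100366624515}
top [[358.1360577388472, 0.0, 257.9229780537995], [0.0, 358.1360577388472, 191.43143648196573], [0.0, 0.0, 1.0]] [[-0.029, -0.9995, -0.0137, 30.6251], [0.9896, -0.0306, 0.1407, -580.7853], [-0.141, -0.0094, 0.99, -982.5631], [0.0, 0.0, 0.0, 1.0]] dict_keys(['image', 'mtx', 'world_to_cam'])
side [[459.47787267844484, 0.0, 258.628220706523], [0.0, 459.47787267844484, 184.32502254722783], [0.0, 0.0, 1.0]] [[-0.9213, -0.3887, 0.0135, 522.422], [0.2397, -0.5402, 0.8067, -199.9891], [-0.3062, 0.7464, 0.5908, -1147.8917], [0.0, 0.0, 0.0, 1.0]] dict_keys(['image', 'mtx', 'world_to_cam'])
```

View pics/top0.png

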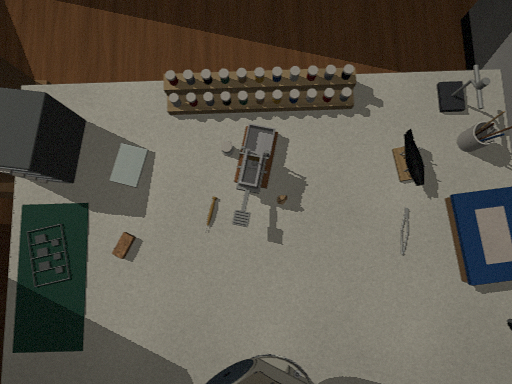

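View pics/side0.png

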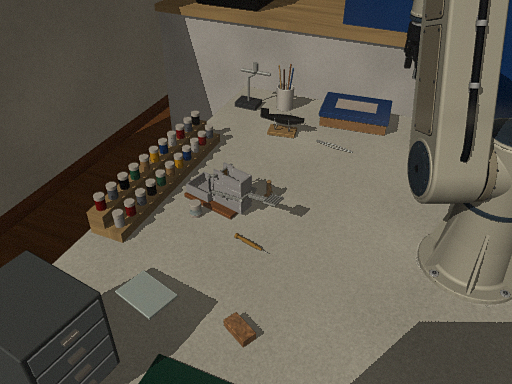

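The top view shows the hopper box near (252,172), its tray near (262,138) and the paddle near (241,218). The pilot is at (282,199), the jar at (227,149) and the pin vise at (212,210). I'll enlarge the hopper in both views.

```bash
cat > h.py <<'E'
import numpy as np, cv2
from rig import r, imaging
def cast(f,uv,z):
    K,T=f["mtx"],f["world_to_cam"]; R,t=T[:3,:3],T[:3,3]
    d=np.linalg.inv(K)@[uv[0],uv[1],1]; d=R.T@(d*[1,-1,-1]); c=-R.T@t
    return c+d*(z-c[2])/d[2]
def proj(f,P):
    q=f["world_to_cam"][:3,:3]@P+f["world_to_cam"][:3,3]; q=f["mtx"]@(q*[1,-1,-1]); return q[:2]/q[2]
def crop(f,x,y,w,h,s,name):
    cv2.imwrite(f"pics/{name}.png",cv2.resize(f["image"][y:y+h,x:x+w,::-1],None,fx=s,fy=s,interpolation=cv2.INTER_CUBIC))
E
python3 - <<'E'
from h import *
a=imaging.grab_frame("top");b=imaging.grab_frame("side")
A=cv2.resize(a["image"][118:234,215:300,::-1],None,fx=5,fy=5,interpolation=cv2.INTER_CUBIC)
B=cv2.resize(b["image"][150:225,175:315,::-1],None,fx=5,fy=5,interpolation=cv2.INTER_CUBIC)
cv2.imwrite("pics/A.png",A);cv2.imwrite("pics/B.png",B);print(A.shape,B.shape)
E
```

```text
(580, 425, 3) (375, 700, 3)
```

View pics/A.png

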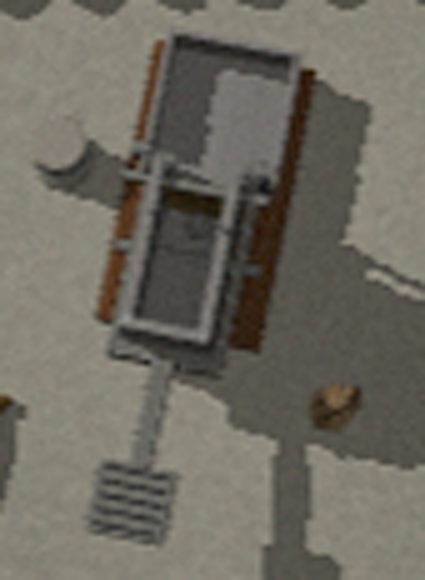

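View pics/B.png

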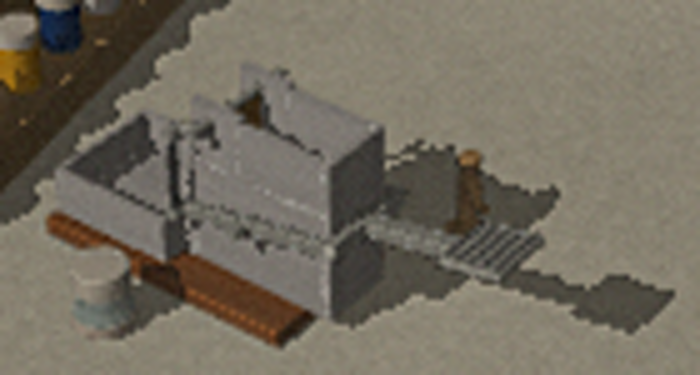

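The crops show the ribbed paddle centred at about (241.2,218.4) in the top view and (272.9,199.8) in the side view. The pilot stands clear, on the robot's right of the paddle. Next I'll triangulate the paddle and work out the hopper's yaw.

```bash
python3 - <<'E'
from h import *
a=imaging.grab_frame("top");b=imaging.grab_frame("side")
g=lambda p,o:(np.array(p)+.5)/5-.5+o
pt=g((132,503),[215,118]);ps=g((491,250),[175,150])
print("paddle top z92",cast(a,pt,92).round(1),"side z92",cast(b,ps,92).round(1))
P=[cast(a,g(p,[215,118]),120) for p in((122,330),(210,340),(240,180),(152,165))] # box rim outer corners
P=np.array(P);print(P.round(1),P.mean(0).round(1))
d=(P[2]+P[3]-P[0]-P[1])/2;print("yaw box",np.arctan2(d[1],d[0]),np.linalg.norm(d))
T=np.array([cast(a,g(p,[215,118]),42) for p in((170,36),(300,57))]);e=T[0]-T[1];print("tray far edge",T.round(1),np.arctan2(-e[0],e[1]),np.linalg.norm(e))
c=cast(a,pt,92);far=T.mean(0);v=far-c;print("yaw paddle->tray",np.arctan2(v[1],v[0]),np.linalg.norm(v[:2]), "expect 281")
q=[cast(a,g(p,[215,118]),92) for p in((102,460),(178,475),(163,545),(87,530))];print(np.round(q,1))
for n,p,z in(("pilot",(335,408),50),("vise",(3,402),7)):print(n,cast(a,g(p,[215,118]),z).round(1))
m=(255-0);print(r.sense()["clock"])
E
```

```text
paddle top z92 [503.   60.3  92. ] side z92 [501.4  63.5  92. ]
[[592.7  61.9 120. ]
 [585.9  15.5 120. ]
 [672.1  -3.  120. ]
 [681.8  43.9 120. ]] [633.1  29.6 120. ]
yaw box -0.20552753000914922 89.53721005307173
tray far edge [[779.7  34.8  42. ]
 [764.3 -40.9  42. ]] -0.19933242230257514 77.31117052807383
yaw paddle->tray -0.2313401149588325 276.40704183170146 expect 281
[[526.6  76.   92. ]
 [517.3  35.2  92. ]
 [480.   44.2  92. ]
 [489.2  84.8  92. ]]
pilot [556. -53.  50.]
vise [570.6 140.2   7. ]
0.3
```

Both views put the paddle at about (503,61,92) with yaw about -0.21. I'll shut the fingers and travel above it.

Call:
arm_command(
  deltas=[
    {"hand": 0,"tx": 17,"ty": -16,"tz": 0},
    {"hand": 0,"tx": 34,"ty": -33,"tz": 0},
    {"hand": 0,"tx": 34,"ty": -33,"tz": 0},
    {"hand": 0,"tx": 34,"ty": -33,"tz": 5},
    {"hand": 0,"tx": 34,"ty": -33,"tz": 5},
    {"hand": 0,"tx": 34,"ty": -33,"tz": 5},
    {"hand": 0,"tx": 34,"ty": -33,"tz": 5},
    {"hand": 0,"tx": 34,"ty": -33,"tz": 5},
  ],
)

```text
schema error: expected keys hand, tx, ty, tz, wx, wy, wz
```

Call:
arm_command(
  deltas=[
    {"tx": 34,"ty": -33,"tz": 5},
    {"tx": 34,"ty": -33,"tz": 5},
    {"tx": 34,"ty": -33,"tz": 5},
    {"tx": 34,"ty": -33,"tz": 5},
    {"tx": 34,"ty": -33,"tz": 5},
    {"tx": 34,"ty": -33,"tz": 5},
    {"tx": 34,"ty": -33,"tz": 5},
    {"tx": 17,"ty": -16,"tz": 5},
  ],
)

```text
schema error: expected keys hand, tx, ty, tz, wx, wy, wz
```

Call:
arm_command(
  deltas=[
    {"wz": 0.11},
    {"wz": 0.11},
    {"wz": 0.11},
    {"wz": 0.11},
    {"wz": 0.11},
    {"wz": 0.11},
    {},
    {},
  ],
)

```text
schema error: expected keys hand, tx, ty, tz, wx, wy, wz
```

Call:
arm_command(
  deltas=[
    {"hand": 0,"tx": 17,"ty": -16,"tz": 0,"wx": 0,"wy": 0,"wz": 0},
    {"hand": 0,"tx": 34,"ty": -33,"tz": 0,"wx": 0,"wy": 0,"wz": 0},
    {"hand": 0,"tx": 34,"ty": -33,"tz": 0,"wx": 0,"wy": 0,"wz": 0},
    {"hand": 0,"tx": 34,"ty": -33,"tz": 5,"wx": 0,"wy": 0,"wz": 0},
    {"hand": 0,"tx": 34,"ty": -33,"tz": 5,"wx": 0,"wy": 0,"wz": 0},
    {"hand": 0,"tx": 34,"ty": -33,"tz": 5,"wx": 0,"wy": 0,"wz": 0},
    {"hand": 0,"tx": 34,"ty": -33,"tz": 5,"wx": 0,"wy": 0,"wz": 0},
    {"hand": 0,"tx": 34,"ty": -33,"tz": 5,"wx": 0,"wy": 0,"wz": 0},
  ],
)

```text
clock: 1.3
eef_pos: [392.8, -229.0, 206.2]
tcp_rot: [3.142, -0.0, 0.445]
contact_force: [0.1, -0.1, 0.2]
opening: 0.001
grasp_force: 0.0
```

Call:
arm_command(
  deltas=[
    {"hand": 0,"tx": 34,"ty": -33,"tz": 5,"wx": 0,"wy": 0,"wz": 0},
    {"hand": 0,"tx": 34,"ty": -33,"tz": 5,"wx": 0,"wy": 0,"wz": 0},
    {"hand": 0,"tx": 34,"ty": -33,"tz": 5,"wx": 0,"wy": 0,"wz": 0},
    {"hand": 0,"tx": 34,"ty": -33,"tz": 5,"wx": 0,"wy": 0,"wz": 0},
    {"hand": 0,"tx": 34,"ty": -33,"tz": 5,"wx": 0,"wy": 0,"wz": 0},
    {"hand": 0,"tx": 34,"ty": -33,"tz": 5,"wx": 0,"wy": 0,"wz": 0},
    {"hand": 0,"tx": 17,"ty": -16,"tz": 5,"wx": 0,"wy": 0,"wz": 0},
  ],
)

```text
clock: 2.17
eef_pos: [499.9, 59.6, 171.2]
tcp_rot: [-3.141, -0.0, 0.447]
contact_force: [0.3, 0.1, 0.7]
opening: -0.0
grasp_force: 0.0
```

Call:
arm_command(
  deltas=[
    {"hand": 0,"tx": 0,"ty": 0,"tz": 0,"wx": 0,"wy": 0,"wz": 0.11},
    {"hand": 0,"tx": 0,"ty": 0,"tz": 0,"wx": 0,"wy": 0,"wz": 0.11},
    {"hand": 0,"tx": 0,"ty": 0,"tz": 0,"wx": 0,"wy": 0,"wz": 0.11},
    {"hand": 0,"tx": 0,"ty": 0,"tz": 0,"wx": 0,"wy": 0,"wz": 0.11},
    {"hand": 0,"tx": 0,"ty": 0,"tz": 0,"wx": 0,"wy": 0,"wz": 0.11},
    {"hand": 0,"tx": 0,"ty": 0,"tz": 0,"wx": 0,"wy": 0,"wz": 0.11},
    {"hand": 0,"tx": 0,"ty": 0,"tz": 0,"wx": 0,"wy": 0,"wz": 0},
  ],
)

```text
clock: 3.05
eef_pos: [499.4, 57.4, 171.4]
tcp_rot: [-3.141, 0.0, -0.214]
contact_force: [0.9, -0.1, 0.1]
opening: -0.002
grasp_force: 0.0
```

Call:
arm_command(
  deltas=[
    {"hand": 0,"tx": 3,"ty": -4,"tz": 10,"wx": 0,"wy": 0,"wz": 0},
    {"hand": 0,"tx": 0,"ty": 0,"tz": 18,"wx": 0,"wy": 0,"wz": 0},
    {"hand": 0,"tx": 0,"ty": 0,"tz": 18,"wx": 0,"wy": 0,"wz": 0},
    {"hand": 0,"tx": 0,"ty": 0,"tz": 14,"wx": 0,"wy": 0,"wz": 0},
    {"hand": 0,"tx": 0,"ty": 0,"tz": 6,"wx": 0,"wy": 0,"wz": 0},
    {"hand": 0,"tx": 0,"ty": 0,"tz": 0,"wx": 0,"wy": 0,"wz": 0},
  ],
)

```text
clock: 3.8
eef_pos: [503.9, 60.1, 104.9]
tcp_rot: [3.141, 0.001, -0.215]
contact_force: [-1.3, -0.2, -0.1]
opening: -0.006
grasp_force: 0.0
```

```bash
python3 - <<'E'
from h import *
a=imaging.grab_frame("top");b=imaging.grab_frame("side")
k=lambda f,x,y,w,h,s:cv2.resize(f["image"][y:y+h,x:x+w,::-1],(w*s,h*s),interpolation=cv2.INTER_CUBIC)
cv2.imwrite("pics/C.png",np.hstack([k(a,205,120,75,115,5),k(b,220,110,85,115,5)]))
E
```

```text
(no output)
```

View pics/C.png

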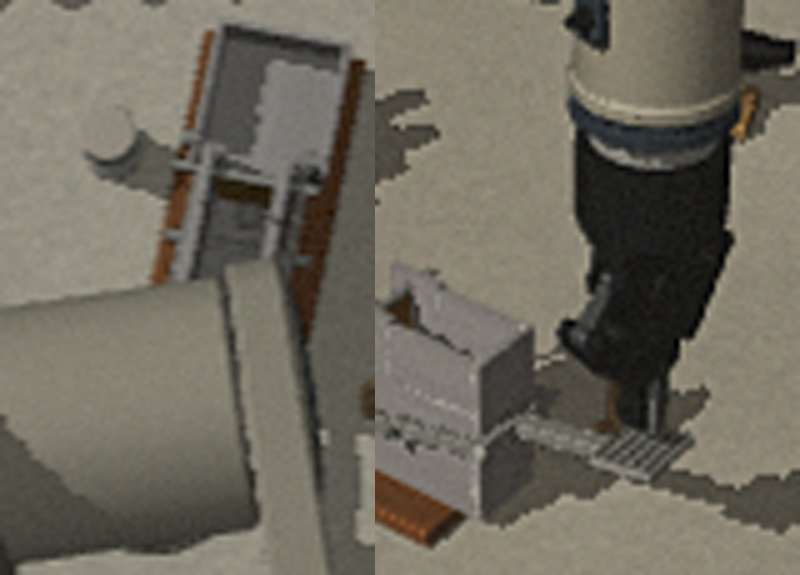

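The side crop shows the shut tips just above the ribbed paddle, at about (640,430). I'll press down in stages and watch the force.

Call:
arm_command(
  deltas=[
    {"hand": 0,"tx": 0,"ty": 0,"tz": 4,"wx": 0,"wy": 0,"wz": 0},
    {"hand": 0,"tx": 0,"ty": 0,"tz": 4,"wx": 0,"wy": 0,"wz": 0},
    {"hand": 0,"tx": 0,"ty": 0,"tz": 4,"wx": 0,"wy": 0,"wz": 0},
    {"hand": 0,"tx": 0,"ty": 0,"tz": 4,"wx": 0,"wy": 0,"wz": 0},
    {"hand": 0,"tx": 0,"ty": 0,"tz": 4,"wx": 0,"wy": 0,"wz": 0},
  ],
)

```text
clock: 4.53
eef_pos: [503.8, 60.1, 85.0]
tcp_rot: [3.142, 0.0, -0.215]
contact_force: [-2.5, 0.3, 1.0]
opening: 0.003
grasp_force: 1.0
```

Call:
arm_command(
  deltas=[
    {"hand": 0,"tx": 0,"ty": 0,"tz": 5,"wx": 0,"wy": 0,"wz": 0},
    {"hand": 0,"tx": 0,"ty": 0,"tz": 5,"wx": 0,"wy": 0,"wz": 0},
    {"hand": 0,"tx": 0,"ty": 0,"tz": 5,"wx": 0,"wy": 0,"wz": 0},
    {"hand": 0,"tx": 0,"ty": 0,"tz": 5,"wx": 0,"wy": 0,"wz": 0},
    {"hand": 0,"tx": 0,"ty": 0,"tz": 5,"wx": 0,"wy": 0,"wz": 0},
    {"hand": 0,"tx": 0,"ty": 0,"tz": 5,"wx": 0,"wy": 0,"wz": 0},
    {"hand": 0,"tx": 0,"ty": 0,"tz": 5,"wx": 0,"wy": 0,"wz": 0},
  ],
)

```text
clock: 5.4
eef_pos: [504.0, 60.0, 49.9]
tcp_rot: [3.142, 0.0, -0.215]
contact_force: [-1.7, -0.2, 3.2]
opening: -0.005
grasp_force: 1.6
```

Call:
arm_command(
  deltas=[
    {"hand": 0,"tx": 0,"ty": 0,"tz": 2,"wx": 0,"wy": 0,"wz": 0},
    {"hand": 0,"tx": 0,"ty": 0,"tz": 2,"wx": 0,"wy": 0,"wz": 0},
    {"hand": 0,"tx": 0,"ty": 0,"tz": 2,"wx": 0,"wy": 0,"wz": 0},
    {"hand": 0,"tx": 0,"ty": 0,"tz": 0,"wx": 0,"wy": 0,"wz": 0},
  ],
)

```text
clock: 5.9
eef_pos: [504.4, 60.0, 44.3]
tcp_rot: [-3.141, -0.001, -0.215]
contact_force: [-0.2, -0.2, 2.9]
opening: 0.004
grasp_force: 1.6
```

Call:
arm_command(
  deltas=[
    {"hand": 0,"tx": 0,"ty": 0,"tz": 1,"wx": 0,"wy": 0,"wz": 0},
    {"hand": 0,"tx": 0,"ty": 0,"tz": 0,"wx": 0,"wy": 0,"wz": 0},
  ],
)

```text
clock: 6.15
eef_pos: [504.5, 60.0, 43.4]
tcp_rot: [-3.141, -0.001, -0.215]
contact_force: [0.6, -2.1, 4.3]
opening: 0.001
grasp_force: 1.6
```

Call:
arm_command(
  deltas=[
    {"hand": 0,"tx": 0,"ty": 0,"tz": 1,"wx": 0,"wy": 0,"wz": 0},
    {"hand": 0,"tx": 0,"ty": 0,"tz": 0,"wx": 0,"wy": 0,"wz": 0},
  ],
)

```text
clock: 6.4
eef_pos: [504.5, 60.1, 42.4]
tcp_rot: [-3.141, -0.001, -0.215]
contact_force: [1.5, -2.0, 3.6]
opening: 0.003
grasp_force: 1.6
```

Call:
arm_command(
  deltas=[
    {"hand": 0,"tx": 0,"ty": 0,"tz": 1,"wx": 0,"wy": 0,"wz": 0},
    {"hand": 0,"tx": 0,"ty": 0,"tz": 0,"wx": 0,"wy": 0,"wz": 0},
  ],
)

```text
clock: 6.65
eef_pos: [504.5, 60.1, 41.4]
tcp_rot: [-3.141, -0.001, -0.215]
contact_force: [2.7, -0.7, 4.1]
opening: -0.001
grasp_force: 2.1
```

Call:
arm_command(
  deltas=[
    {"hand": 0,"tx": 0,"ty": 0,"tz": 1,"wx": 0,"wy": 0,"wz": 0},
    {"hand": 0,"tx": 0,"ty": 0,"tz": 0,"wx": 0,"wy": 0,"wz": 0},
  ],
)

```text
clock: 6.9
eef_pos: [504.6, 60.1, 40.9]
tcp_rot: [-3.141, -0.001, -0.215]
contact_force: [-0.6, -3.1, 11.2]
opening: -0.003
grasp_force: 5.9
```

```bash
python3 - <<'E'
from h import *
a=imaging.grab_frame("top");b=imaging.grab_frame("side")
k=lambda f,x,y,w,h,s:cv2.resize(f["image"][y:y+h,x:x+w,::-1],(w*s,h*s),interpolation=cv2.INTER_CUBIC)
cv2.imwrite("pics/D.png",np.hstack([k(a,220,120,60,80,6),k(b,180,150,125,80,6)[:, :430]]))
E
```

```text
(no output)
```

View pics/D.png

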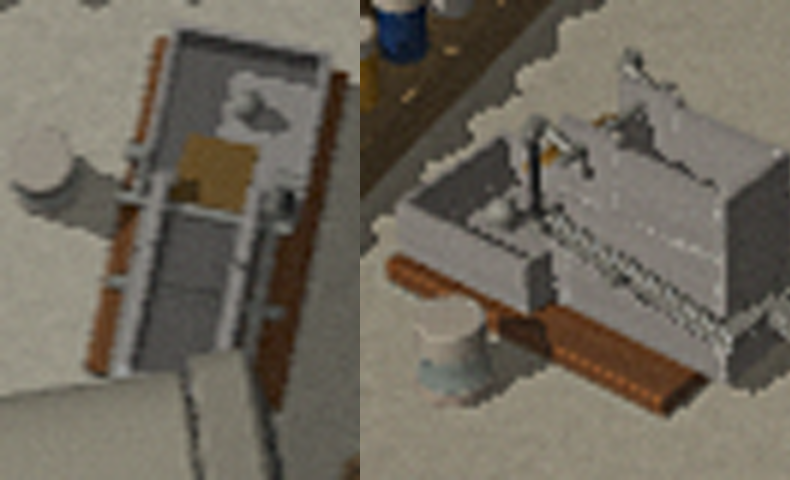

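The lid is up and the ball lies in the tray, at (255,105) in the left panel and (500,210) in the right. The force jumped to 11 N, so the lever is at its lower stop. I'll hold for a second, check that the ball is at rest, then raise slowly.

Call:
arm_command(
  deltas=[
    {"hand": 0,"tx": 0,"ty": 0,"tz": 0,"wx": 0,"wy": 0,"wz": 0},
    {"hand": 0,"tx": 0,"ty": 0,"tz": 0,"wx": 0,"wy": 0,"wz": 0},
    {"hand": 0,"tx": 0,"ty": 0,"tz": 0,"wx": 0,"wy": 0,"wz": 0},
    {"hand": 0,"tx": 0,"ty": 0,"tz": 0,"wx": 0,"wy": 0,"wz": 0},
    {"hand": 0,"tx": 0,"ty": 0,"tz": 0,"wx": 0,"wy": 0,"wz": 0},
    {"hand": 0,"tx": 0,"ty": 0,"tz": 0,"wx": 0,"wy": 0,"wz": 0},
    {"hand": 0,"tx": 0,"ty": 0,"tz": 0,"wx": 0,"wy": 0,"wz": 0},
    {"hand": 0,"tx": 0,"ty": 0,"tz": 0,"wx": 0,"wy": 0,"wz": 0},
  ],
)

```text
clock: 8.0
eef_pos: [504.6, 60.1, 40.9]
tcp_rot: [-3.141, -0.001, -0.215]
contact_force: [0.2, -2.3, 11.3]
opening: 0.003
grasp_force: 5.7
```

```bash
python3 - <<'E'
from h import *
a=imaging.grab_frame("top");b=imaging.grab_frame("side")
k=lambda f,x,y,w,h,s:cv2.resize(f["image"][y:y+h,x:x+w,::-1],(w*s,h*s),interpolation=cv2.INTER_CUBIC)
cv2.imwrite("pics/E.png",np.hstack([k(a,220,120,60,80,6),k(b,180,150,125,80,6)[:, :430]]))
E
```

```text
(no output)
```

View pics/E.png

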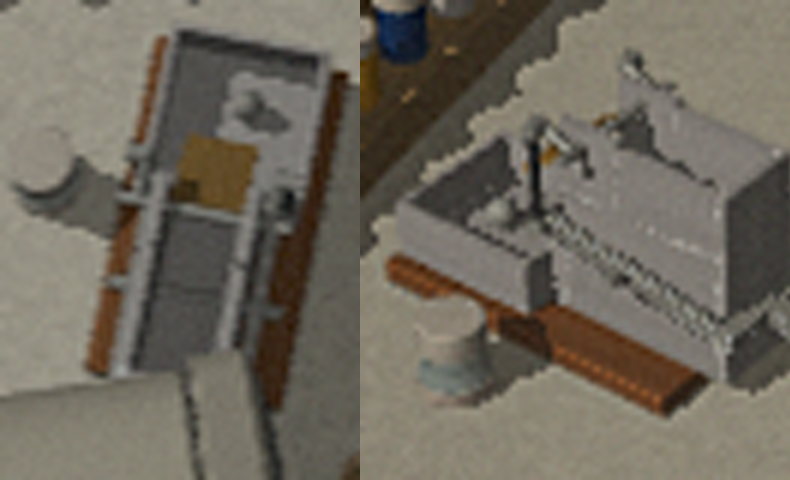

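The ball is at rest in the tray, at (250,100) and (497,212), clear of the lid, which is still up. Now I'll raise the lever at about 24 mm/s.

Call:
arm_command(
  deltas=[
    {"hand": 0,"tx": 0,"ty": 0,"tz": -1,"wx": 0,"wy": 0,"wz": 0},
    {"hand": 0,"tx": 0,"ty": 0,"tz": -2,"wx": 0,"wy": 0,"wz": 0},
    {"hand": 0,"tx": 0,"ty": 0,"tz": -3,"wx": 0,"wy": 0,"wz": 0},
    {"hand": 0,"tx": 0,"ty": 0,"tz": -3,"wx": 0,"wy": 0,"wz": 0},
    {"hand": 0,"tx": 0,"ty": 0,"tz": -3,"wx": 0,"wy": 0,"wz": 0},
    {"hand": 0,"tx": 0,"ty": 0,"tz": -3,"wx": 0,"wy": 0,"wz": 0},
    {"hand": 0,"tx": 0,"ty": 0,"tz": -3,"wx": 0,"wy": 0,"wz": 0},
    {"hand": 0,"tx": 0,"ty": 0,"tz": -3,"wx": 0,"wy": 0,"wz": 0},
  ],
)

```text
clock: 9.1
eef_pos: [503.6, 60.0, 61.4]
tcp_rot: [3.141, 0.001, -0.215]
contact_force: [-1.8, 1.6, 2.3]
opening: 0.0
grasp_force: 1.4
```

Call:
arm_command(
  deltas=[
    {"hand": 0,"tx": 0,"ty": 0,"tz": -3,"wx": 0,"wy": 0,"wz": 0},
    {"hand": 0,"tx": 0,"ty": 0,"tz": -3,"wx": 0,"wy": 0,"wz": 0},
    {"hand": 0,"tx": 0,"ty": 0,"tz": -3,"wx": 0,"wy": 0,"wz": 0},
    {"hand": 0,"tx": 0,"ty": 0,"tz": -3,"wx": 0,"wy": 0,"wz": 0},
    {"hand": 0,"tx": 0,"ty": 0,"tz": -3,"wx": 0,"wy": 0,"wz": 0},
    {"hand": 0,"tx": 0,"ty": 0,"tz": -3,"wx": 0,"wy": 0,"wz": 0},
    {"hand": 0,"tx": 0,"ty": 0,"tz": -3,"wx": 0,"wy": 0,"wz": 0},
    {"hand": 0,"tx": 0,"ty": 0,"tz": -3,"wx": 0,"wy": 0,"wz": 0},
  ],
)

```text
clock: 10.1
eef_pos: [504.2, 60.0, 85.5]
tcp_rot: [-3.142, -0.0, -0.215]
contact_force: [1.0, -0.2, 1.4]
opening: -0.002
grasp_force: 0.9
```

Call:
arm_command(
  deltas=[
    {"hand": 0,"tx": 0,"ty": 0,"tz": -2,"wx": 0,"wy": 0,"wz": 0},
    {"hand": 0,"tx": 0,"ty": 0,"tz": -2,"wx": 0,"wy": 0,"wz": 0},
    {"hand": 0,"tx": 0,"ty": 0,"tz": -2,"wx": 0,"wy": 0,"wz": 0},
    {"hand": 0,"tx": 0,"ty": 0,"tz": -2,"wx": 0,"wy": 0,"wz": 0},
    {"hand": 0,"tx": 0,"ty": 0,"tz": -2,"wx": 0,"wy": 0,"wz": 0},
    {"hand": 0,"tx": 0,"ty": 0,"tz": -2,"wx": 0,"wy": 0,"wz": 0},
    {"hand": 0,"tx": 0,"ty": 0,"tz": -2,"wx": 0,"wy": 0,"wz": 0},
    {"hand": 0,"tx": 0,"ty": 0,"tz": -2,"wx": 0,"wy": 0,"wz": 0},
  ],
)

```text
clock: 11.1
eef_pos: [503.9, 60.0, 101.4]
tcp_rot: [3.142, 0.0, -0.215]
contact_force: [0.1, -0.2, -0.2]
opening: 0.001
grasp_force: 0.0
```

Contact ended gently. I'll move up and clear, then look.

Call:
arm_command(
  deltas=[
    {"hand": 0,"tx": 0,"ty": 0,"tz": -10,"wx": 0,"wy": 0,"wz": 0},
    {"hand": 0,"tx": 0,"ty": 0,"tz": -20,"wx": 0,"wy": 0,"wz": 0},
    {"hand": 0,"tx": -10,"ty": 0,"tz": -30,"wx": 0,"wy": 0,"wz": 0},
    {"hand": 0,"tx": -30,"ty": 0,"tz": -30,"wx": 0,"wy": 0,"wz": 0},
    {"hand": 0,"tx": -30,"ty": 0,"tz": -20,"wx": 0,"wy": 0,"wz": 0},
    {"hand": 0,"tx": -30,"ty": 0,"tz": 0,"wx": 0,"wy": 0,"wz": 0},
    {"hand": 0,"tx": -20,"ty": 0,"tz": 0,"wx": 0,"wy": 0,"wz": 0},
    {"hand": 0,"tx": 0,"ty": 0,"tz": 0,"wx": 0,"wy": 0,"wz": 0},
  ],
)

```text
clock: 12.1
eef_pos: [386.0, 85.8, 211.5]
tcp_rot: [-3.142, -0.0, -0.214]
contact_force: [0.6, 0.3, -0.2]
opening: 0.0
grasp_force: 0.0
```

```bash
python3 - <<'E'
from h import *
a=imaging.grab_frame("top");b=imaging.grab_frame("side")
k=lambda f,x,y,w,h,s:cv2.resize(f["image"][y:y+h,x:x+w,::-1],(w*s,h*s),interpolation=cv2.INTER_CUBIC)
cv2.imwrite("pics/F.png",np.hstack([k(a,220,120,50,110,5),k(b,180,130,110,110,5)]))
E
```

```text
(no output)
```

View pics/F.png

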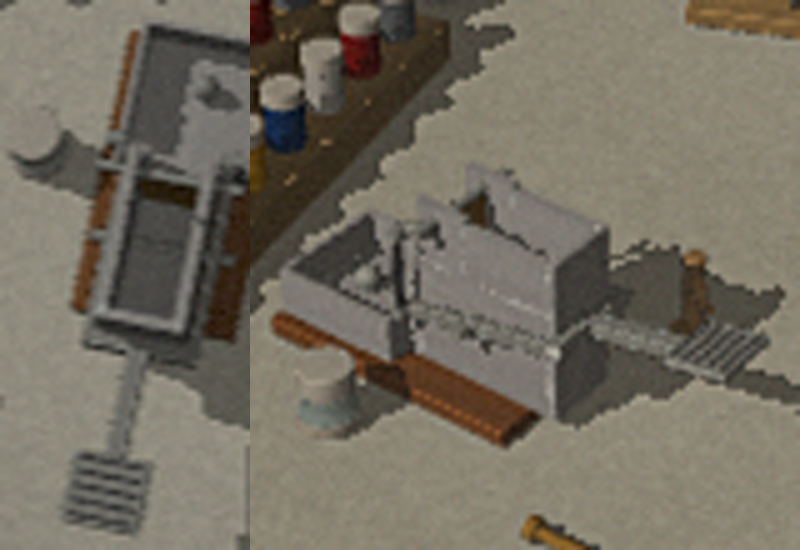

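The paddle is back up at (107,493) in the left panel and the lid is shut. The ball is in the tray at (215,95), and the pilot, jar and vise look unmoved.

```bash
python3 -c "
from rig import r
print(r.sign_off())"
```

```text
the job is handed in; nothing more can be done
None
```

The job is handed in: I pressed the lever to its stop until the ball was at rest in the tray, let it up at about 24 mm/s so the lid shut without slamming, and moved the arm clear at 12.1 s.

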